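# Incense box under the half cover

## Robot

A 6-joint arm with a two-finger parallel gripper is mounted at the origin on a cart in front of the work surface, level with it; the furniture and walls round the work are solid. World frame = base frame: x ahead of the robot, y to its left, z up, the work surface at z = 0. Lengths are in m, angles in rad, forces in N, time in s.
With the tool pointing down it reaches from about 0.325 to 0.9 m from the base axis. Payload 3.5 kg.
Tool frame: the origin (TCP) lies between the finger pads; the fingertips stand finger_overhang ahead of it and the grasp point (between the pads) lies 5 mm behind it (finger_overhang is the distance from the TCP to the fingertips, in m); z points along the fingers, y is the line along which they close (so a half turn about z gives the same grasp; the last joint's range is limited). The gripper opens to 85 mm and grips with 20 to 120 N. Pads are 22 mm wide; open, the fingers measure 114 mm over their backs; the gripper's body (76 mm by 85 mm) begins 54 mm behind the grasp point. The pads swing forward as they close: fully open they stand 13 mm farther back than shut.
Start: joints at [-1.292, 0.276, -0.026, 1.268, 0, 1.467], TCP at [0.233, -0.58, 0.245] pointing down, gripper open.
Joint ranges: [-3.12, 3.12], [-0.85, 1.88], [-1.08, 1.24], [-1.95, 2.15], [-1.57, 1.53], [-3.14, 3.14]. Speed limits (rad/s): [2.57, 2.57, 3.14, 3.14, 3.14, 3.14].

## Interface

Orientations are given as a rotation vector (axis times angle).
In Python, from plant import state, grab_frame, get_calibration, job_done, finger_overhang gives the robot as it stands.
- The arm moves only by the tool drive_tool, never from a script. Its argument "targets" is text: rows parted by semicolons, each of 6 numbers parted by spaces: the shift along the tool's x, y, z in units of 40 mm (1.0 is 40 mm), then the turn, a rotation vector about the tool's x, y, z in units of 5 degrees (1.0 is 5 degrees). A call has 1 to 12 rows; each row shifts and turns the commanded pose from where the row before left it, along the tool's axes as they then stand; what a row does not reach is not made up. A row lasts 1/12 s, in which the tool goes at most 41.7 mm and 7.16 degrees, less where a joint would pass 70% of its speed; a pose out of reach is approached as far as the arm can. A call is refused whole if a number of a shift passes 1 or a number of a turn 1, either way. A call with a gripper value outside its range is refused whole. "claw" is the finger opening in mm, from 0 to 85.4, set as the call begins (left out, the last holds). The fingers move at their own pace and stop on an object; "squeeze" is the grip in N (left out, the last holds). Time passes only in rows, so rows that do not move let the fingers close. It gives the time, the measured TCP pose, the force, the opening and the grip force at its end, in the units of the state.
- state(): the state, without advancing time (a new reading comes with each control period).
- grab_frame(name): name is "side" or "top" or "wrist"; returns the picture (384x512x3 uint8, red, green, blue); there is no depth.
- get_calibration(name): a dict with "fx", "fy", "cx", "cy" (pixels), "k1" (the pictures are not rectified: a ray, as slopes to the right and down, at radius r is drawn at 1 + k1 r^2 times it, then the intrinsics apply), "world_to_cam" (4x4, takes a point from world to camera coordinates). Camera axes: x right, y down, z forward; pixel columns grow to the right and rows downward; lengths in m; the calibration is good to about 2 mm. A picture is of the moment at which its call begins: read the wrist's pose just before it. get_calibration takes no time and is no camera call; for the wrist camera it gives the pose at the moment of the call.
- job_done(): hands the job in; it is judged then, once.
The state is a dict: "clock": time; "joint_positions": joint angles; "qvel": joint speeds; "effort": joint torques, N m; "tool_pos": TCP position; "ee_rot": TCP orientation; "ft_force": force on the tool from outside, world axes, zero at the start; "moment": the same for the moment, N m; "width": finger opening in m; "grip_force": force on a finger pad.
Only numpy, scipy, OpenCV 4.12 (cv2) and the standard library are available. Lean on these libraries where they do the work, as an engineer would, in place of code of your own. Each camera call takes 0.05 s, during which the arm holds its last target. There are 200 camera calls.

## Task

Put the purple incense box that lies on the dark wooden table away in the light wooden counter case beside it, which is partly roofed by a fixed cover: the opening is shorter than the box, so tip one end down, feed it in under the cover, then level the box inside and set it down flat on the case floor before you let go. It should end lying lengthwise in the case, right way up, wholly inside and let go. Leave the black match box and the green soap where they are.

Things in the scene. Friction and masses are not known exactly. Their poses are not given: they have to be found in the camera images.
- incense_box: purple printed carton, 170 x 60 x 50 mm (x, y, z), 0.06 to 0.13 kg, lying loose on the table; origin at the centre of its underside, x along its length, z up. Grasp it across the 60 mm width. Its long axis starts within 20 degrees of world x; its two ends are alike.
- case: fixed light-wood counter case, 231 x 166 x 86 mm (x, y, z); origin at the centre of its underside on the table, x along its length towards the covered end (the end farther from the robot), z up. Walls and floor 8 mm thick: inside 215 mm long (x -107.5 to 107.5), 150 mm wide (y -75 to 75), floor at z = 8. End wall at the open end and side walls beside the opening are 66 mm high.
- cover_edge (a point): middle of the brass-edged lip of the case's fixed darker wood cover, at its underside: x = 32.5, y = 0, z = 78 mm in the case frame, axes as the case. The cover is 8 mm thick and roofs everything from here to the far end, 70 mm above the inner floor. From here back to the inner face of the open end's wall the case is open from above, 140 mm long and 150 mm wide.
- match_box: black match box with a cream label, 120 x 50 x 40 mm, loose on the table; origin at the centre of its underside. Not to be disturbed.
- soap: green soap bar in a paper band, 53 x 78 x 25 mm, loose on the table; origin at the centre of its underside. Not to be disturbed.

How it is judged:
By the outcome, as a careful person would: the job done as asked, in the order asked, and still so for the second after the job is handed in, with the robot touching nothing.
It also fails if it takes over 40 s, if anything falls off the work surface, if the arm or the gripper's body presses on something with over 40 N, if the wrist force passes 120 N, or if a joint passes its speed limit or range.

## Working session

There is one attempt and no reset: what is moved stays moved. The work goes in short steps, Python scripts to look and compute and a tool call to move; the robot and the scene stay as the last step left them, time stands still between calls to the robot, and variables do not carry over. Pictures are saved under pics/ and viewed, at most 10 in all, crops included, and the job is handed in when it is done.

Besides the shell and the picture viewer there is one more tool, called after ">>>" as name(argument=value, ...), one argument or row to a line, values as JSON. drive_tool: Moves the arm, as the interface text tells. Its arguments: {"type":"object","properties":{"targets":{"type":"string"},"claw":{"type":"number"},"squeeze":{"type":"number"}},"required":["targets"]}

```bash
mkdir -p pics; ls; python3 - <<'E'
from plant import *
import cv2
print(state(), finger_overhang if not callable(finger_overhang) else finger_overhang())
for n in ("top","side"):
    cv2.imwrite(f"pics/{n}0.png",grab_frame(n)[:,:,::-1]); print(n,get_calibration(n))
E
```

```text
pics
{'clock': 0.0, 'joint_positions': array([-1.29238944e+00,  2.77126035e-01, -2.79021865e-02,  1.26799875e+00,
        4.74849845e-06,  1.46739548e+00]), 'qvel': array([-0.00039099, -0.00112138,  0.00051054,  0.00098114,  0.00165355,
        0.00056228]), 'effort': array([-5.07775530e-04, -4.45505476e+01,  2.95204121e+01,  1.65220723e-02,
       -1.15466037e-04, -6.69706850e-06]), 'tool_pos': array([ 0.23265674, -0.57926792,  0.24415395]), 'ee_rot': array([-3.08233759e+00, -5.95684232e-01,  2.98567521e-04]), 'ft_force': array([ 0.1898542 , -0.05772666, -0.27223601]), 'moment': array([ 0.03161157,  0.04972289, -0.0391992 ]), 'grip_force': 0.0, 'width': 0.08545686819044687} 0.014
top {'fx': 352.3907764616569, 'fy': 352.3907764616569, 'cx': 247.50167086205823, 'cy': 197.19418032265406, 'k1': -0.10282404102325875, 'world_to_cam': array([[ 0.00178974, -0.99931635,  0.0369273 ,  0.0248421 ],
       [-0.98442401, -0.00825255, -0.17561679,  0.55062257],
       [ 0.17580148, -0.03603781, -0.98376578,  0.96075381],
       [ 0.        ,  0.        ,  0.        ,  1.        ]])}
side {'fx': 476.68221258854084, 'fy': 476.68221258854084, 'cx': 256.1754829797667, 'cy': 180.37168270060658, 'k1': -0.08985475969621627, 'world_to_cam': array([[-0.94660471, -0.32146595, -0.02447801,  0.514259  ],
       [-0.0941425 ,  0.34823468, -0.93266811,  0.1304858 ],
       [ 0.30834513, -0.8805636 , -0.3599042 ,  0.99182993],
       [ 0.        ,  0.        ,  0.        ,  1.        ]])}
```

View pics/top0.png

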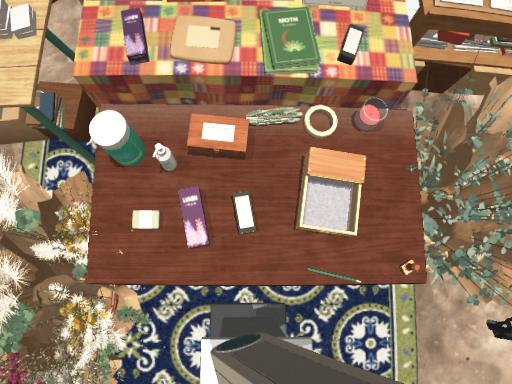

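View pics/side0.png

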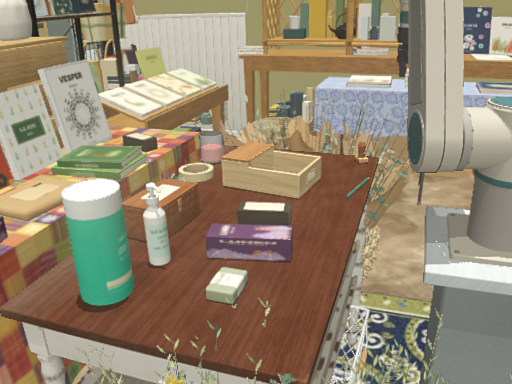

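Top view: the incense box is around (194,217), the match box at (244,212), the soap at (145,219), and the case at (331,193) with its cover at the far end. I'll zoom in for the corners.

```bash
python3 - <<'E'
import cv2
i=cv2.imread("pics/top0.png")[140:255,170:380]
cv2.imwrite("pics/crop0.png",cv2.resize(i,None,fx=3.8,fy=3.8,interpolation=cv2.INTER_CUBIC))
E
```

```text
(no output)
```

View pics/crop0.png

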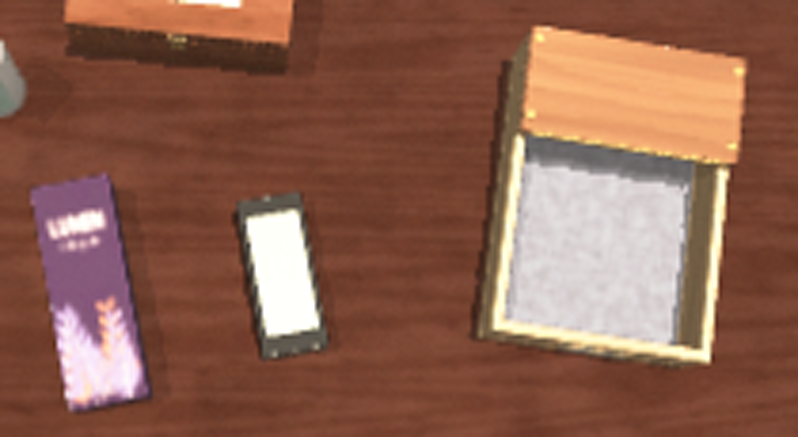

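```bash
cat > h.py <<'E'
import numpy as np
from plant import *
from scipy.optimize import least_squares
def proj(c,P):
    p=(np.c_[P,np.ones(len(P))]@c["world_to_cam"].T)[:,:3]; s=p[:,:2]/p[:,2:]
    s=s*(1+c["k1"]*(s**2).sum(1,keepdims=True))
    return s*[c["fx"],c["fy"]]+[c["cx"],c["cy"]]
def place(q,L): # q = x,y,yaw
    c,s=np.cos(q[2]),np.sin(q[2]); L=np.asarray(L,float)/1000
    return np.c_[q[0]+c*L[:,0]-s*L[:,1],q[1]+s*L[:,0]+c*L[:,1],L[:,2]]
def fit(c,L,px,q0):
    r=least_squares(lambda q:(proj(c,place(q,L))-px).ravel(),q0,x_scale=[.1,.1,.1])
    print(np.round(r.x,4),np.degrees(r.x[2]).round(2),"res",np.abs(r.fun).max().round(2)); return r.x
E
python3 - <<'E'
from h import *
c=get_calibration("top")
cv=lambda a:np.array([170,140])+(np.array(a)+.5)/3.8-.5
B=lambda l,w,h:[[l/2,w/2,h],[l/2,-w/2,h],[-l/2,-w/2,h],[-l/2,w/2,h]]
fit(c,B(170,60,50),cv([(31,189),(108,174),(149,396),(70,410)]),[.5,.2,0])
fit(c,B(120,50,40),cv([(237,202),(300,194),(327,348),(265,357)]),[.5,.05,0])
fit(c,[[115.5,83,86],[115.5,-83,86],[32.5,-83,86],[32.5,83,86],[-115.5,83,66],[-115.5,-83,66]],cv([(535,27),(746,60),(737,163),(523,132),(490,336),(711,362)]),[.5,-.2,0])
E
```

```text
[0.4945 0.1813 0.2029] 11.62 res 0.43
[0.5092 0.0376 0.1734] 9.94 res 0.59
[ 0.5665 -0.2151 -0.1408] -8.07 res 0.99
```

```bash
cat > plan.py <<'E'
import numpy as np, heapq, sys
# case-frame side view (x,z), mm. solids as rectangles, movers as point clouds: clearance by signed distance to axis-aligned boxes
S=[(-115.5,-107.5,-50,66),(-130,130,-50,8),(32.5,115.5,78,86),(107.5,115.5,-50,86)]
def rect(x0,x1,z0,z1,st=4):
    xs=np.linspace(x0,x1,int((x1-x0)/st)+2); zs=np.linspace(z0,z1,int((z1-z0)/st)+2)
    return np.array([(x,z) for x in xs for z in (z0,z1)]+[(x,z) for z in zs for x in (x0,x1)])
def rot(P,t): c,s=np.cos(t),np.sin(t); return np.c_[P[:,0]*c+P[:,1]*s,-P[:,0]*s+P[:,1]*c]  # +t: far end down
def clear(P):
    m=np.full(len(P),1e9)
    for a,b,c,d in S:
        ex=np.maximum(a-P[:,0],P[:,0]-b); ez=np.maximum(c-P[:,1],P[:,1]-d)
        m=np.minimum(m,np.where((ex>0)|(ez>0),np.hypot(np.maximum(ex,0),np.maximum(ez,0)),np.maximum(ex,ez)))
    return m.min()
def solve(d,h,phi):
    box=rect(-85,85,0,50)
    tool=np.vstack([rect(-13,13,-19,54),rect(-43,43,54,200,6)])
    body=np.vstack([box,rot(tool,-np.radians(phi))+[-d,h]]) # tool leans back by phi
    X=np.arange(-124,24,4);Z=np.arange(12,200,4);T=np.arange(0,43,3)
    C=np.empty((len(X),len(Z),len(T)))
    for k,t in enumerate(T):
        R=rot(body,np.radians(t))
        for i,x in enumerate(X):
            for j,z in enumerate(Z): C[i,j,k]=clear(R+[x,z])
    # widest path from high/free to goal (level, z=12)
    best={}; pq=[]
    for i,x in enumerate(X):
        if -14<=x<=14: # goal
            s=(i,0,0); q=(-4.0,0,s); heapq.heappush(pq,(-min(4,C[s])*0-99,0,s,None))
    par={}
    need=float(sys.argv[1]) if len(sys.argv)>1 else 5
    D={}
    pq=[(0,(i,0,0),None) for i,x in enumerate(X) if -14<=x<=14]
    heapq.heapify(pq)
    while pq:
        c,s,p=heapq.heappop(pq)
        if s in par: continue
        par[s]=p
        if Z[s[1]]>=180:
            out=[]
            while s: out.append((X[s[0]],Z[s[1]],T[s[2]],round(C[s],1))); s=par[s]
            return c,out
        for a in (-1,0,1):
            for b in (-1,0,1):
                for e in (-1,0,1):
                    n=(s[0]+a,s[1]+b,s[2]+e)
                    if n in par or min(n)<0 or n[0]>=len(X) or n[1]>=len(Z) or n[2]>=len(T): continue
                    cl=C[n]
                    if cl<(need if Z[n[1]]>20 else 2): continue
                    heapq.heappush(pq,(c+np.hypot(np.hypot(a,b),e)*(1+20*max(0,12-cl)/12),n,s))
    return None
if __name__=="__main__":
    for d in (15,30,45):
        for phi in (0,12,24):
            r=solve(d,32,phi)
            print(d,phi,r and (round(r[0]),min(q[3] for q in r[1] if q[1]>20)))
E
python3 plan.py 6
```

```text
15 0 None
15 12 None
15 24 None
30 0 None
30 12 None
30 24 None
45 0 None
45 12 None
45 24 None
```

```bash
sed -i 's/C\[n\]$/C[n]/' plan.py; for n in 2 4; do echo $n; python3 plan.py $n; done
```

```text
2
15 0 (277, np.float64(2.7))
15 12 (277, np.float64(2.7))
15 24 (277, np.float64(2.7))
30 0 (277, np.float64(2.7))
30 12 (277, np.float64(2.7))
30 24 (277, np.float64(2.7))
45 0 (277, np.float64(2.7))
45 12 (277, np.float64(2.7))
45 24 (277, np.float64(2.7))
4
15 0 None
15 12 None
15 24 None
30 0 None
30 12 None
30 24 None
45 0 None
45 12 None
45 24 None
```

```bash
python3 - <<'E'
from plan import *
for phi in (0,12): 
    r=solve(30,32,phi) if 0 else None
box=rect(-85,85,0,50,3); tool=np.vstack([rect(-13,13,-19,54),rect(-43,43,54,200,6)])
for phi in (0,12):
  body=np.vstack([box,rot(tool,-np.radians(phi))+[-30,32]])
  for t in range(0,37,3):
    R=rot(body,np.radians(t)); 
    # rest on floor with gap g; far low corner; maximise over x
    b=max((clear(R+[x,z]),x,z) for x in range(-100,25,2) for z in range(12,100,2) if z>12)
    print(phi,t,[float(round(v,1)) for v in b])
E
```

```text
0 0 [32.0, -84.0, 98.0]
0 3 [33.1, -86.0, 98.0]
0 6 [34.1, -86.0, 98.0]
0 9 [34.7, -88.0, 98.0]
0 12 [35.4, -88.0, 98.0]
0 15 [35.5, -90.0, 98.0]
0 18 [35.2, -92.0, 98.0]
0 21 [35.5, -92.0, 98.0]
0 24 [34.7, -94.0, 98.0]
0 27 [33.7, -96.0, 98.0]
0 30 [32.5, -96.0, 98.0]
0 33 [32.0, -98.0, 98.0]
0 36 [31.5, -98.0, 98.0]
12 0 [32.0, -84.0, 98.0]
12 3 [33.1, -86.0, 98.0]
12 6 [34.1, -86.0, 98.0]
12 9 [34.7, -88.0, 98.0]
12 12 [35.4, -88.0, 98.0]
12 15 [35.5, -90.0, 98.0]
12 18 [35.2, -92.0, 98.0]
12 21 [35.5, -92.0, 98.0]
12 24 [34.7, -94.0, 98.0]
12 27 [33.7, -96.0, 98.0]
12 30 [32.5, -96.0, 98.0]
12 33 [32.0, -98.0, 98.0]
12 36 [31.5, -98.0, 98.0]
```

```bash
cat > plan2.py <<'E'
from plan import *
def grid(d,h,phi):
    tool=np.vstack([rect(-13,13,-19,54),rect(-43,43,54,200,6)])
    body=np.vstack([rect(-85,85,0,50,3),rot(tool,-np.radians(phi))+[-d,h]])
    X=np.arange(-120,22,2.);Z=np.arange(14,190,2.);T=np.arange(0,40,1.5)
    C=np.full((len(X),len(Z),len(T)),1e9)
    for k,t in enumerate(T):
        R=rot(body,np.radians(t))
        for i,x in enumerate(X):
            P=R+[x,0]; px=P[:,0][None]; pz=P[:,1][None]+Z[:,None]
            for a,b,c,dd in S:
                ex=np.maximum(a-px,px-b)+0*pz; ez=np.maximum(c-pz,pz-dd)
                v=np.where((ex>0)|(ez>0),np.hypot(np.maximum(ex,0),np.maximum(ez,0)),np.maximum(ex,ez))
                C[i,:,k]=np.minimum(C[i,:,k],v.min(1))
    return X,Z,T,C
def search(X,Z,T,C,need=None):
    pq=[(0 if need is not None else -C[i,0,0],(i,0,0),None) for i,x in enumerate(X) if -14<=x<=14]; heapq.heapify(pq); par={}
    while pq:
        c,s,p=heapq.heappop(pq)
        if s in par: continue
        par[s]=p
        if Z[s[1]]>=180:
            out=[]
            while s: out.append((X[s[0]],Z[s[1]],T[s[2]],round(float(C[s]),1))); s=par[s]
            return c,out
        for a in (-1,0,1):
            for b in (-1,0,1):
                for e in (-1,0,1):
                    n=(s[0]+a,s[1]+b,s[2]+e)
                    if n in par or min(n)<0 or n[0]>=len(X) or n[1]>=len(Z) or n[2]>=len(T): continue
                    if need is None: heapq.heappush(pq,(max(c,-C[n]),n,s))
                    elif C[n]>=min(need,6): heapq.heappush(pq,(c+np.sqrt(a*a+b*b+e*e)*(1+4*max(0,8-C[n])),n,s))
if __name__=="__main__":
    for d,phi in ((15,0),(15,15),(30,0),(30,15),(45,0),(45,15)):
        g=grid(d,32,phi); c,_=search(*g); print(d,phi,round(-c,2))
        if (d,phi)==(30,15): 
            _,o=search(*g,need=-c-.3); print(*[tuple(map(float,q)) for q in o[::2]],sep="\n")
E
python3 plan2.py
```

```text
Traceback (most recent call last):
  File "plan2.py", line 35, in <module>
    g=grid(d,32,phi); c,_=search(*g); print(d,phi,round(-c,2))
                          ~~~~~~^^^^
  File "plan2.py", line 19, in search
    c,s,p=heapq.heappop(pq)
          ~~~~~~~~~~~~~^^^^
TypeError: '<' not supported between instances of 'tuple' and 'NoneType'
```

```bash
sed -i 's/,(i,0,0),None)/,(i,0,0),())/' plan2.py; python3 plan2.py
```

```text
15 0 3.54
15 15 3.54
30 0 3.54
30 15 3.54
(-76.0, 180.0, 31.5, 61.3)
(-76.0, 176.0, 31.5, 58.1)
(-76.0, 172.0, 31.5, 55.0)
(-76.0, 168.0, 31.5, 52.1)
(-76.0, 164.0, 31.5, 49.3)
(-76.0, 160.0, 31.5, 46.6)
(-76.0, 156.0, 31.5, 44.2)
(-76.0, 152.0, 31.5, 42.0)
(-76.0, 148.0, 31.5, 39.9)
(-76.0, 144.0, 31.5, 37.8)
(-76.0, 140.0, 31.5, 35.7)
(-76.0, 136.0, 31.5, 33.6)
(-76.0, 132.0, 31.5, 31.5)
(-76.0, 128.0, 31.5, 29.5)
(-76.0, 124.0, 31.5, 27.4)
(-76.0, 120.0, 31.5, 25.3)
(-76.0, 116.0, 31.5, 23.2)
(-76.0, 112.0, 31.5, 21.1)
(-76.0, 108.0, 31.5, 19.0)
(-76.0, 104.0, 31.5, 16.9)
(-76.0, 100.0, 31.5, 14.8)
(-76.0, 96.0, 31.5, 12.8)
(-76.0, 92.0, 31.5, 10.8)
(-76.0, 88.0, 31.5, 9.9)
(-76.0, 84.0, 31.5, 9.9)
(-76.0, 80.0, 31.5, 9.9)
(-76.0, 76.0, 31.5, 10.6)
(-72.0, 72.0, 31.5, 9.8)
(-68.0, 68.0, 30.0, 8.9)
(-64.0, 64.0, 28.5, 8.4)
(-60.0, 60.0, 27.0, 8.1)
(-56.0, 56.0, 27.0, 9.4)
(-52.0, 52.0, 24.0, 8.1)
(-48.0, 50.0, 24.0, 7.4)
(-44.0, 48.0, 22.5, 7.1)
(-40.0, 46.0, 22.5, 5.5)
(-36.0, 46.0, 22.5, 5.5)
(-32.0, 44.0, 21.0, 5.0)
(-28.0, 42.0, 19.5, 4.0)
(-24.0, 40.0, 19.5, 3.6)
(-22.0, 38.0, 16.5, 3.9)
(-20.0, 34.0, 13.5, 4.8)
(-16.0, 30.0, 10.5, 6.2)
(-16.0, 26.0, 7.5, 6.9)
(-14.0, 24.0, 4.5, 7.5)
(-14.0, 20.0, 1.5, 8.5)
(-14.0, 16.0, 0.0, 8.0)
45 0 3.54
45 15 3.54
```

```bash
cat >> h.py <<'E'
from scipy.spatial.transform import Rotation as Ro
CASE=[0.5665,-0.2151,-0.1408]; BOX=[0.4945,0.1813,0.2029]
def goal(g,yaw,pitch): # grasp point (m), yaw deg, pitch deg (+: tool leans forward / far end down)
    R=Ro.from_euler("ZY",[yaw,pitch],degrees=True)*Ro.from_matrix(np.diag([1,-1,-1]))
    return np.asarray(g)+0.005*R.as_matrix()[:,2],R
def rows(goals,n=None,start=None,smax=.038,rmax=4.9):
    if start is None: s=state(); start=(s["tool_pos"],Ro.from_rotvec(s["ee_rot"]))
    p,R=start
    for pg,Rg in goals:
        w=(R.inv()*Rg).as_rotvec(degrees=True); k=max(int(np.ceil(max(np.linalg.norm(pg-p)/smax,np.abs(w).max()/rmax))),1)
        p0,R0=p,R; out=[]
        for i in range(1,k+1):
            pi=p0+(pg-p0)*i/k; Ri=R0*Ro.from_rotvec(w*i/k,degrees=True)
            sh=R.inv().apply(pi-p)/.04; tr=(R.inv()*Ri).as_rotvec(degrees=True)/5
            v=np.round(np.r_[sh,tr],2)+0.
            out.append(" ".join(f"{x:g}" for x in v))
            p=p+R.apply(v[:3]*.04); R=R*Ro.from_rotvec(v[3:]*5,degrees=True)
        print(k,"rows:\n"+"; ".join(out))
    return p,R
E
python3 - <<'E'
from h import *
rows([goal([.49,-.20,.36],-8,0)])
E
```

```text
13 rows:
0.73 -0.49 -0.21 0 0 0.46; 0.71 -0.53 -0.21 0 0 0.46; 0.69 -0.55 -0.22 -0.01 0 0.46; 0.67 -0.57 -0.21 0 0 0.46; 0.64 -0.61 -0.21 0 0 0.46; 0.62 -0.62 -0.21 0 0 0.46; 0.59 -0.66 -0.21 0 0 0.46; 0.57 -0.67 -0.22 0 0 0.46; 0.53 -0.7 -0.21 -0.01 0 0.46; 0.51 -0.72 -0.21 0 0 0.46; 0.48 -0.74 -0.22 0 0 0.46; 0.45 -0.76 -0.21 0 0 0.46; 0.42 -0.77 -0.21 0 0 0.46
```

>>> drive_tool(
  targets="0.73 -0.5 -0.2 0 0 0.5; 0.7 -0.53 -0.2 0 0 0.5; 0.7 -0.55 -0.2 0 0 0.5; 0.67 -0.57 -0.2 0 0 0.5; 0.64 -0.6 -0.2 0 0 0.5; 0.62 -0.62 -0.2 0 0 0.5; 0.6 -0.66 -0.2 0 0 0.5; 0.57 -0.67 -0.2 0 0 0.5; 0.53 -0.7 -0.2 0 0 0.5; 0.5 -0.72 -0.2 0 0 0.5; 0.48 -0.74 -0.2 0 0 0.5; 0.45 -0.76 -0.2 0 0 0.5",
  claw=85,
)

```text
clock: 1.1
tool_pos: [0.4772, -0.2325, 0.3413]
ee_rot: [-3.133, 0.226, 0.001]
ft_force: [0.6, -0.1, 1.0]
width: 0.0849
grip_force: 0.0
```

>>> drive_tool(
  targets="0.4 -0.7 -0.2 0 0 0; 0 0 0 0 0 0; 0 0 0 0 0 0",
)

```text
clock: 1.35
tool_pos: [0.4973, -0.2076, 0.3493]
ee_rot: [3.134, -0.217, -0.0]
ft_force: [0.4, 0.4, -0.3]
width: 0.085
grip_force: 0.0
```

```bash
python3 - <<'E'
from h import *
import cv2, pickle
s=state(); c=get_calibration("wrist"); im=grab_frame("wrist")[:,:,::-1]
print(s["tool_pos"],s["clock"],np.abs(s["qvel"]).max()); pickle.dump(c,open("w1.pkl","wb"))
cv2.imwrite("pics/w1.png",cv2.resize(im,(800,600),interpolation=cv2.INTER_CUBIC))
print(proj(c,place(CASE,[[115.5,83,86],[115.5,-83,86],[32.5,-83,86],[32.5,83,86],[-115.5,83,66],[-115.5,-83,66]])))
E
```

```text
[ 0.49727627 -0.20758757  0.34934809] 1.35 0.04435410054865481
[[190.26207816  11.17675782]
 [323.47740464  11.45784862]
 [318.73548103  83.20445536]
 [195.01718508  82.96498212]
 [204.27223521 184.71254121]
 [309.62906542 184.89187526]]
```

View pics/w1.png

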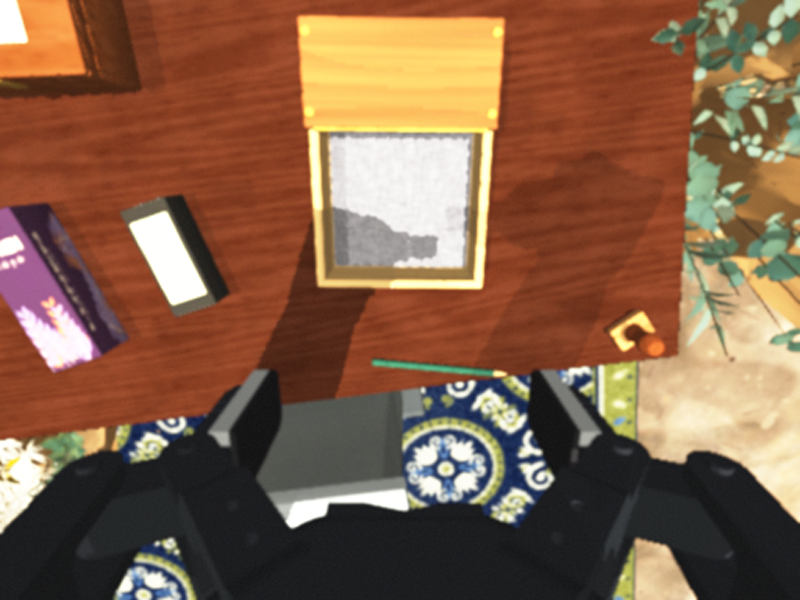

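Wrist view: the case cover's corners are at (298,16), (504,18), (500,130), (304,128), and the near wall's outer top corners are at (318,289), (484,289). Part of the match box and the incense box show on the left.

```bash
python3 - <<'E'
from h import *
import pickle
c=pickle.load(open("w1.pkl","rb"))
f=lambda a:(np.array(a)+.5)*.64-.5
q=fit(c,[[115.5,83,86],[115.5,-83,86],[32.5,-83,86],[32.5,83,86],[-115.5,83,66],[-115.5,-83,66]],f([(298,16),(504,18),(500,130),(304,128),(318,289),(484,289)]),CASE)
fit(c,[[32.5,-83,86],[32.5,83,86],[-115.5,83,66],[-115.5,-83,66]],f([(500,130),(304,128),(318,289),(484,289)]),CASE)
# pregrasp box
b=place(BOX,[[-25,0,32]])[0]
st=rows([goal(b+[-.02,0,.11],11.6,-15)])
rows([goal(b,11.6,-15)],start=st)
E
```

```text
[ 0.5672 -0.2148 -0.1441] -8.25 res 1.26
[ 0.5671 -0.2152 -0.1463] -8.38 res 0.91
12 rows:
-0.2 -0.78 0.44 0.04 0.25 -0.33; -0.2 -0.79 0.44 0.05 0.25 -0.32; -0.18 -0.78 0.44 0.04 0.25 -0.33; -0.16 -0.8 0.44 0.04 0.24 -0.32; -0.16 -0.79 0.43 0.04 0.25 -0.33; -0.14 -0.8 0.44 0.05 0.25 -0.32; -0.12 -0.8 0.44 0.04 0.25 -0.33; -0.12 -0.8 0.44 0.04 0.25 -0.32; -0.1 -0.8 0.43 0.05 0.25 -0.33; -0.09 -0.81 0.44 0.04 0.25 -0.32; -0.07 -0.8 0.44 0.04 0.24 -0.33; -0.06 -0.8 0.45 0.04 0.25 -0.32
3 rows:
-0.08 0.03 0.93 0 0 0; -0.08 0.03 0.92 0 0 0; -0.08 0.03 0.93 0 0 0
```

>>> drive_tool(
  targets="-0.2 -0.78 0.44 0.04 0.25 -0.33; -0.2 -0.79 0.44 0.05 0.25 -0.32; -0.18 -0.78 0.44 0.04 0.25 -0.33; -0.16 -0.8 0.44 0.04 0.24 -0.32; -0.16 -0.79 0.43 0.04 0.25 -0.33; -0.14 -0.8 0.44 0.05 0.25 -0.32; -0.12 -0.8 0.44 0.04 0.25 -0.33; -0.12 -0.8 0.44 0.04 0.25 -0.32; -0.1 -0.8 0.43 0.05 0.25 -0.33; -0.09 -0.81 0.44 0.04 0.25 -0.32; -0.07 -0.8 0.44 0.04 0.24 -0.33; -0.06 -0.8 0.45 0.04 0.25 -0.32",
)

```text
clock: 2.4
tool_pos: [0.4533, 0.1662, 0.1362]
ee_rot: [-3.065, -0.334, -0.404]
ft_force: [1.0, -0.9, -0.5]
width: 0.0852
grip_force: 0.0
```

>>> drive_tool(
  targets="0 0 0 0 0 0; 0 0 0 0 0 0",
)

```text
clock: 2.57
tool_pos: [0.4522, 0.1645, 0.1353]
ee_rot: [-3.068, -0.33, -0.397]
ft_force: [-1.0, -0.3, -0.4]
width: 0.0848
grip_force: 0.0
```

```bash
python3 - <<'E'
from h import *
import cv2
c=get_calibration("wrist"); im=grab_frame("wrist")[:,:,::-1].copy()
P=proj(c,place(BOX,[[85,30,50],[85,-30,50],[-85,-30,50],[-85,30,50]])); print(P/.64)
im=cv2.resize(im,(800,600),interpolation=cv2.INTER_CUBIC)
cv2.polylines(im,[np.int32(P/.64)],True,(0,255,0),1)
cv2.imwrite("pics/w2.png",im)
s=state(); print(s["tool_pos"],s["ee_rot"])
b=place(BOX,[[-25,0,32]])[0]
rows([goal(b,11.6,-15)])
E
```

```text
[[335.41922511 104.6875651 ]
 [449.26443527 105.83819118]
 [444.42939545 424.05931909]
 [334.15663285 422.76875112]]
[0.45398216 0.16429927 0.13678855] [-3.06700529 -0.32759976 -0.40163092]
3 rows:
-0.08 -0.07 0.92 -0.02 0 0.04; -0.08 -0.06 0.93 -0.03 0.01 0.03; -0.08 -0.07 0.92 -0.02 0 0.04
```

View pics/w2.png

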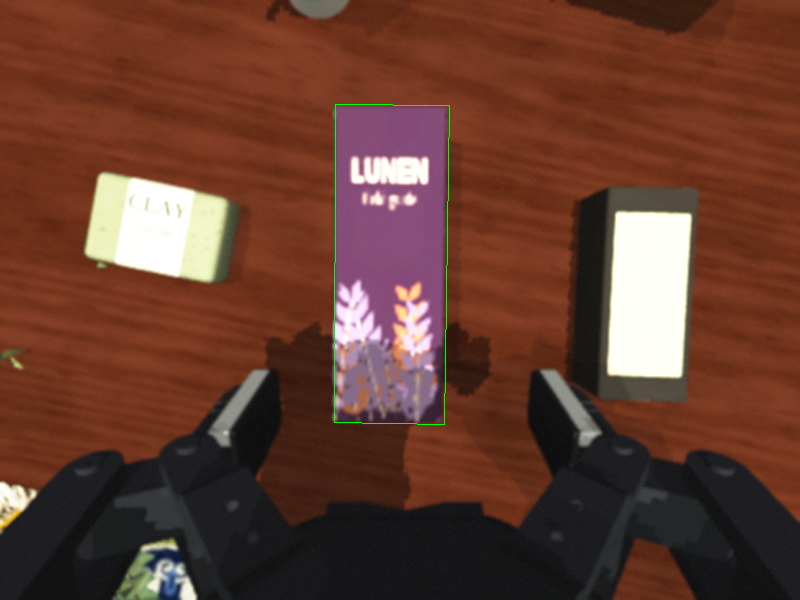

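The predicted outline sits on the box in the picture, at (335,105) to (445,424), so the estimate is good. I'll descend and grip.

>>> drive_tool(
  targets="-0.08 -0.06 0.9 0 0 0; -0.08 -0.06 0.9 0 0 0; -0.06 -0.05 0.65 0 0 0; -0.03 -0.02 0.3 0 0 0; 0 0 0 0 0 0",
)

```text
clock: 3.03
tool_pos: [0.4716, 0.1708, 0.0265]
ee_rot: [-3.064, -0.334, -0.397]
ft_force: [-0.7, -0.5, -0.1]
width: 0.085
grip_force: 0.0
```

>>> drive_tool(
  targets="0 0 0 0 0 0; 0 0 0 0 0 0; 0 0 0 0 0 0; 0 0 0 0 0 0; 0 0 0 0 0 0; 0 0 0 0 0 0",
  claw=40,
  squeeze=40,
)

```text
clock: 3.53
tool_pos: [0.4742, 0.1728, 0.0308]
ee_rot: [-3.062, -0.338, -0.41]
ft_force: [-1.4, -2.1, 7.5]
width: 0.0595
grip_force: 44.8
```

```bash
python3 - <<'E'
from h import *
s=state();R=Ro.from_rotvec(s["ee_rot"]).as_matrix(); g=s["tool_pos"]-.005*R[:,2]
print(s["width"],s["grip_force"],s["ft_force"]); 
d=g-[BOX[0],BOX[1],0]; a=BOX[2]
print("grasp in box mm",1e3*(d[0]*np.cos(a)+d[1]*np.sin(a)),1e3*(-d[0]*np.sin(a)+d[1]*np.cos(a)),1e3*d[2], "tool euler", (Ro.from_rotvec(s["ee_rot"])*Ro.from_matrix(np.diag([1,-1,-1]))).as_euler("ZYX",degrees=True))
E
```

```text
0.059512551270400185 44.791975021362305 [-1.44380488 -2.08101602  7.48766691]
grasp in box mm -22.910352521089276 -4.331383126009191 35.574296236523 tool euler [ 12.54714381 -15.28793348   0.29360472]
```

```bash
cat >> h.py <<'E'
CASE=[0.567,-0.215,np.radians(-8.2)]; GB=[-24,0,34]; PHI=15.3
def bg(xc,zc,th,yc=0): # box underside-centre in case side view, mm, deg
    t=np.radians(th); x=GB[0]*np.cos(t)+GB[2]*np.sin(t); z=-GB[0]*np.sin(t)+GB[2]*np.cos(t)
    return goal(place(CASE,[[xc+x,yc,zc+z]])[0],np.degrees(CASE[2]),th-PHI)
E
python3 - <<'E'
from h import *
s=state();R=Ro.from_rotvec(s["ee_rot"])
st=rows([(s["tool_pos"]+[0,0,.15],R)])
rows([bg(-76,180,31.5)],start=st)
E
```

```text
4 rows:
0.25 0 -0.9 0 0 0; 0.24 -0.01 -0.91 0 0 0; 0.25 0 -0.9 0 0 0; 0.25 -0.01 -0.91 0 0 0
10 rows:
-0.14 0.93 -0.14 0 -0.62 0.42; -0.12 0.93 -0.13 0 -0.62 0.42; -0.08 0.93 -0.12 -0.01 -0.62 0.43; -0.06 0.94 -0.12 0 -0.63 0.42; -0.03 0.93 -0.12 0 -0.62 0.42; -0.01 0.94 -0.11 0 -0.62 0.42; 0.03 0.94 -0.12 -0.01 -0.62 0.42; 0.05 0.94 -0.12 0 -0.62 0.42; 0.08 0.93 -0.12 0 -0.63 0.43; 0.11 0.93 -0.12 0 -0.62 0.42
```

>>> drive_tool(
  targets="0.08 0 -0.3 0 0 0; 0.16 0 -0.6 0 0 0; 0.24 0 -0.9 0 0 0; 0.24 0 -0.9 0 0 0; 0.2 0 -0.7 0 0 0; 0.08 0 -0.3 0 0 0; 0 0 0 0 0 0",
)

```text
clock: 4.12
tool_pos: [0.4757, 0.1728, 0.1873]
ee_rot: [-3.059, -0.339, -0.418]
ft_force: [-0.6, 0.1, -1.2]
width: 0.0595
grip_force: 43.8
```

>>> drive_tool(
  targets="-0.07 0.45 -0.07 0 -0.3 0.2; -0.14 0.9 -0.14 0 -0.62 0.42; -0.12 0.93 -0.13 0 -0.62 0.42; -0.08 0.93 -0.12 0 -0.62 0.42; -0.06 0.94 -0.12 0 -0.62 0.42; -0.03 0.93 -0.12 0 -0.62 0.42; 0 0.94 -0.12 0 -0.62 0.42; 0.03 0.94 -0.12 0 -0.62 0.42; 0.05 0.94 -0.12 0 -0.62 0.42; 0.08 0.93 -0.12 0 -0.62 0.42; 0.05 0.45 -0.06 0 -0.3 0.2; 0 0 0 0 0 0",
)

```text
clock: 5.12
tool_pos: [0.4824, -0.2061, 0.2158]
ee_rot: [-3.08, 0.221, 0.444]
ft_force: [-0.1, 0.6, -1.5]
width: 0.0594
grip_force: 43.9
```

```bash
cat >> h.py <<'E'
def toolcase(s=None): # grasp point in case frame mm, tool yaw/pitch rel, implied box pose
    s=s or state(); R=Ro.from_rotvec(s["ee_rot"]); g=s["tool_pos"]-.005*R.as_matrix()[:,2]
    c,n=np.cos(CASE[2]),np.sin(CASE[2]); d=g-[CASE[0],CASE[1],0]
    G=1e3*np.array([c*d[0]+n*d[1],-n*d[0]+c*d[1],d[2]]); e=(R*Ro.from_matrix(np.diag([1,-1,-1]))).as_euler("ZYX",degrees=True)
    th=e[1]+PHI; t=np.radians(th)
    b=[G[0]-GB[0]*np.cos(t)-GB[2]*np.sin(t),G[1],G[2]+GB[0]*np.sin(t)-GB[2]*np.cos(t),th,e[0]-np.degrees(CASE[2]),e[2]]
    print("box x y z pitch yaw roll",np.round(b,1),"F",np.round(s["ft_force"],1),"w",round(s["width"],4),"t",s["clock"]); return b
E
python3 - <<'E'
from h import *
import cv2
b=toolcase()
c=get_calibration("side"); im=grab_frame("side")[:,:,::-1].copy()
t=np.radians(b[3]); L=[[x,y,z] for y in(30,-30) for x,z in((85,0),(85,50),(-85,50),(-85,0))]
Q=[[b[0]+x*np.cos(t)+z*np.sin(t),b[1]+y,b[2]-x*np.sin(t)+z*np.cos(t)] for x,y,z in L]
P=proj(c,place(CASE,Q)); x0,y0=np.int32(P.min(0))-[40,30]
o=im[max(y0,0):max(y0,0)+150,x0:x0+200]; k=4
o=cv2.resize(o,None,fx=k,fy=k,interpolation=cv2.INTER_CUBIC); print("crop origin",x0,max(y0,0))
cv2.polylines(o,[np.int32((P[:4]-[x0,max(y0,0)]+.5)*k)],True,(0,255,0),1)
cv2.imwrite("pics/s1.png",o); print(np.round((P-[x0,max(y0,0)]+.5)*k))
E
```

```text
box x y z pitch yaw roll [-8.11e+01 -3.20e+00  1.79e+02  3.17e+01 -0.00e+00  1.00e-01] F [-0.1  0.6 -1.5] w 0.0594 t 5.1167
crop origin 221 58
[[201. 324.]
 [164. 258.]
 [369. 140.]
 [408. 210.]
 [237. 301.]
 [203. 239.]
 [402. 124.]
 [439. 191.]]
```

View pics/s1.png

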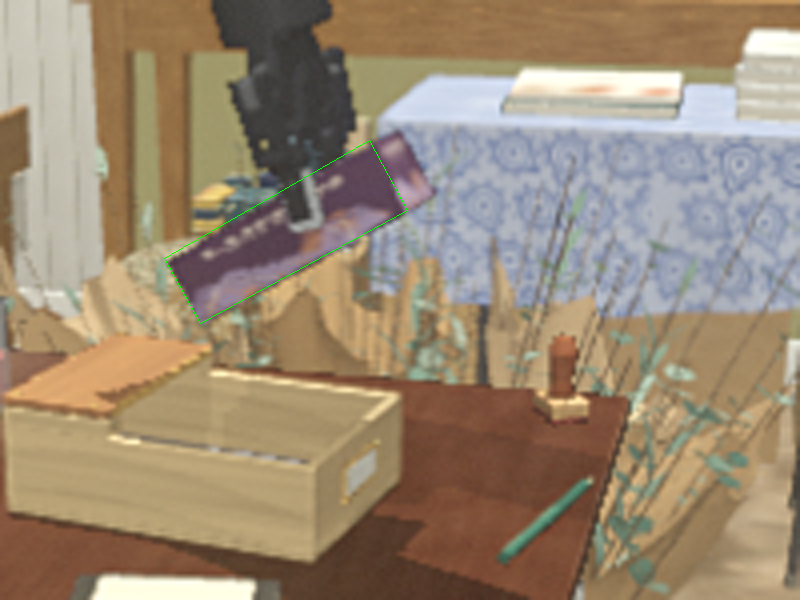

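The side view shows the box tipped and predicted to within a pixel, with its outline from (165,258) to (408,210). The case is clear below it. Next I'll descend.

```bash
python3 - <<'E'
from h import *
st=rows([bg(-76,100,31.5)],smax=.03)
rows([bg(-76,76,31.5),bg(-58,59,27.5)],start=st,smax=.012)
E
```

```text
3 rows:
0.23 -0.01 0.62 -0.01 0.02 0.01; 0.24 0 0.62 -0.01 0.01 0; 0.23 -0.01 0.62 -0.01 0.02 0.01
2 rows:
0.08 0 0.29 0 0 0; 0.09 0 0.28 0 0 0
2 rows:
0.25 0 0.16 0 0.4 0; 0.24 0 0.16 0 0.4 0
```

>>> drive_tool(
  targets="0.23 0 0.62 0 0.02 0; 0.23 0 0.62 0 0.02 0; 0.23 -0.02 0.62 0 0.02 0; 0.08 0 0.29 0 0 0; 0.08 0 0.28 0 0 0; 0 0 0 0 0 0; 0 0 0 0 0 0",
)

```text
clock: 5.75
tool_pos: [0.4871, -0.2013, 0.1154]
ee_rot: [-3.082, 0.213, 0.434]
ft_force: [0.5, 1.3, -0.7]
width: 0.0594
grip_force: 44.0
```

```bash
python3 - <<'E'
from h import *
toolcase()
st=rows([bg(-58,59,27.5),bg(-44,48.5,23)],smax=.01)
E
```

```text
box x y z pitch yaw roll [-76.8   2.1  78.7  31.3   0.3   0.2] F [ 0.5  1.3 -0.7] w 0.0594 t 5.75
3 rows:
0.18 0.02 0.12 -0.01 0.26 0.02; 0.17 0.02 0.13 0 0.25 0.02; 0.17 0.02 0.13 -0.01 0.26 0.02
2 rows:
0.17 0 0.11 0 0.45 0; 0.16 0 0.11 0 0.45 0
```

>>> drive_tool(
  targets="0.18 0 0.13 0 0.25 0; 0.17 0.02 0.13 0 0.25 0; 0.17 0.02 0.13 0 0.25 0; 0.17 0 0.11 0 0.45 0; 0.16 0 0.11 0 0.45 0; 0 0 0 0 0 0; 0 0 0 0 0 0",
)

```text
clock: 6.33
tool_pos: [0.5147, -0.2074, 0.0853]
ee_rot: [-3.116, 0.217, 0.209]
ft_force: [0.4, -0.0, -1.2]
width: 0.0597
grip_force: 44.0
```

```bash
python3 - <<'E'
from h import *
from plan import *
a=[toolcase()]
for _ in range(5): grab_frame("side"); a.append(toolcase())
m=np.mean(a,0); print("mean",m.round(1))
box=rect(-85,85,0,50,1.5)
for t in np.arange(24,5,-2):  # best spot per tilt with lip over the box top
    R=rot(box,np.radians(t)); far=(R[:,0].max())
    b=max((clear(R+[x,z]),x,z) for x in np.arange(-46,6,1.) for z in np.arange(14,52,1.) if x+R[R[:,1]>25][:,0].max()>40)
    print(t,[float(round(v,1)) for v in b])
E
```

```text
box x y z pitch yaw roll [-43.4   0.   49.5  23.    0.2   0.1] F [ 0.4 -0.  -1.2] w 0.0597 t 6.3333
box x y z pitch yaw roll [-43.1  -0.1  49.5  23.    0.2   0.1] F [ 0.7  0.  -1.4] w 0.0595 t 6.3833
box x y z pitch yaw roll [-43.   -0.1  49.3  23.    0.3   0.1] F [ 0.7  0.1 -0.2] w 0.0597 t 6.4333
box x y z pitch yaw roll [-42.9  -0.1  49.1  23.    0.3   0.1] F [ 0.6  0.6 -0.6] w 0.0596 t 6.4833
box x y z pitch yaw roll [-43.   -0.   48.9  23.    0.3   0.1] F [ 0.2  0.2 -1.2] w 0.0593 t 6.5333
box x y z pitch yaw roll [-43.1   0.   48.6  23.    0.3   0.1] F [-0.6 -0.6 -0.9] w 0.0597 t 6.5833
mean [-43.1  -0.   49.2  23.    0.3   0.1]
24 [3.0, -26.0, 46.0]
22 [4.4, -31.0, 45.0]
20 [4.6, -31.0, 43.0]
18 [4.0, -22.0, 39.0]
16 [4.6, -19.0, 36.0]
14 [5.2, -19.0, 34.0]
12 [5.5, -18.0, 32.0]
10 [6.2, -14.0, 29.0]
8 [7.2, -16.0, 27.0]
6 [7.7, -15.0, 25.0]
```

```bash
python3 - <<'E'
from h import *
toolcase()
st=rows([bg(-32,43.5,20.5),bg(-22,39,18)],smax=.006)
E
```

```text
box x y z pitch yaw roll [-43.1   0.   48.6  23.    0.3   0.1] F [-0.6 -0.6 -0.9] w 0.0597 t 6.5833
2 rows:
0.13 0 0.05 -0.01 0.25 0.03; 0.13 0 0.06 -0.01 0.25 0.02
2 rows:
0.11 0 0.05 0 0.25 0; 0.11 0 0.06 0 0.25 0
```

>>> drive_tool(
  targets="0.13 0 0.05 0 0.25 0.02; 0.13 0 0.06 0 0.25 0.02; 0 0 0 0 0 0; 0.11 0 0.05 0 0.25 0; 0.11 0 0.06 0 0.25 0; 0 0 0 0 0 0; 0 0 0 0 0 0; 0 0 0 0 0 0",
)

```text
clock: 7.25
tool_pos: [0.5323, -0.2098, 0.0732]
ee_rot: [-3.127, 0.223, 0.076]
ft_force: [-0.4, -0.1, -1.2]
width: 0.0594
grip_force: 44.0
```

```bash
python3 - <<'E'
from h import *
for _ in range(4): grab_frame("top")
toolcase()
st=rows([bg(-19,34.5,14.5),bg(-14.5,29,10)],smax=.006)
E
```

```text
box x y z pitch yaw roll [-22.3   0.2  38.4  18.    0.    0.1] F [-0.4 -1.1 -1.2] w 0.0591 t 7.45
1 rows:
0.04 0.01 0.12 -0.02 0.71 0.01
2 rows:
0.02 0 0.08 0 0.45 0; 0.02 0 0.09 0 0.45 0
```

>>> drive_tool(
  targets="0.02 0 0.06 0 0.35 0; 0.02 0 0.06 0 0.35 0; 0 0 0 0 0 0; 0.02 0 0.08 0 0.45 0; 0.02 0 0.09 0 0.45 0; 0 0 0 0 0 0; 0 0 0 0 0 0; 0 0 0 0 0 0",
)

```text
clock: 8.12
tool_pos: [0.536, -0.2105, 0.0618]
ee_rot: [3.125, -0.223, 0.143]
ft_force: [0.1, -0.6, 0.0]
width: 0.0599
grip_force: 44.0
```

```bash
python3 - <<'E'
from h import *
for _ in range(4): grab_frame("top")
toolcase()
st=rows([bg(-11,21,4),bg(-10,15,0)],smax=.006)
rows([bg(-10,8,0)],start=st,smax=.003)
E
```

```text
box x y z pitch yaw roll [-13.7   0.1  29.1  10.    0.    0.1] F [-0.7 -0.2 -1.4] w 0.0594 t 8.3167
2 rows:
-0.02 0 0.12 -0.01 0.6 0; -0.03 0 0.13 -0.01 0.6 0.01
2 rows:
-0.03 0 0.09 0 0.4 0; -0.03 0 0.09 0 0.4 0
3 rows:
-0.02 0 0.05 0 0 0; -0.01 0 0.06 0 0 0; -0.02 0 0.05 0 0 0
```

>>> drive_tool(
  targets="-0.02 0 0.12 0 0.6 0; -0.03 0 0.13 0 0.6 0; 0 0 0 0 0 0; -0.03 0 0.09 0 0.4 0; -0.03 0 0.09 0 0.4 0; 0 0 0 0 0 0; 0 0 0 0 0 0; 0 0 0 0 0 0",
)

```text
clock: 8.98
tool_pos: [0.5349, -0.2104, 0.0443]
ee_rot: [3.089, -0.221, 0.414]
ft_force: [0.1, -0.6, -1.1]
width: 0.0594
grip_force: 44.0
```

```bash
python3 - <<'E'
from h import *
for _ in range(4): grab_frame("top")
toolcase()
rows([bg(-10,8,0)],smax=.003)
E
```

```text
box x y z pitch yaw roll [-9.7 -0.  15.1 -0.   0.   0.1] F [ 0.1 -0.1 -1.3] w 0.0592 t 9.1833
3 rows:
-0.02 0 0.06 -0.01 0 0; -0.02 0 0.05 0 0 0; -0.02 0 0.06 -0.01 0 0
```

>>> drive_tool(
  targets="-0.02 0 0.06 0 0 0; -0.02 0 0.06 0 0 0; -0.01 0 0.03 0 0 0; 0 0 0 0 0 0; 0 0 0 0 0 0; 0 0 0 0 0 0; 0 0 0 0 0 0",
)

```text
clock: 9.77
tool_pos: [0.5343, -0.2102, 0.0387]
ee_rot: [3.088, -0.22, 0.416]
ft_force: [-5.2, 0.9, 8.5]
width: 0.0595
grip_force: 45.3
```

```bash
python3 - <<'E'
from h import *
for _ in range(4): grab_frame("top")
toolcase()
E
```

```text
box x y z pitch yaw roll [-10.4   0.1   9.5  -0.    0.    0.1] F [-5.6  0.4  9.4] w 0.0595 t 9.9667
```

>>> drive_tool(
  targets="0 0 0 0 0 0; 0 0 0 0 0 0; 0 0 0 0 0 0; 0 0 0 0 0 0; 0 0 0 0 0 0; 0 0 0 0 0 0",
  claw=85,
)

```text
clock: 10.47
tool_pos: [0.5336, -0.2098, 0.0371]
ee_rot: [3.089, -0.221, 0.414]
ft_force: [0.9, -0.0, -0.7]
width: 0.085
grip_force: 0.0
```

>>> drive_tool(
  targets="0 0 -0.2 0 0 0; 0 0 -0.4 0 0 0; 0 0 -0.7 0 0 0; 0 0 -0.9 0 0 0; 0 0 -0.9 0 0 0; 0 0 -0.9 0 0 0; 0 0 -0.5 0 0 0; 0 0 0 0 0 0; 0 0 0 0 0 0; 0 0 0 0 0 0",
)

```text
clock: 11.3
tool_pos: [0.4862, -0.2031, 0.2104]
ee_rot: [3.09, -0.221, 0.413]
ft_force: [-1.5, -0.1, -0.4]
width: 0.085
grip_force: 0.0
```

```bash
python3 - <<'E'
from h import *
import cv2
s=state(); print(s["width"],s["ft_force"],s["tool_pos"])
a=cv2.resize(grab_frame("wrist")[:,:,::-1],(440,330)); b=cv2.resize(grab_frame("side")[:,:,::-1][130:260,200:373],(440,330),interpolation=cv2.INTER_CUBIC)
c=cv2.resize(grab_frame("top")[:,:,::-1][140:255,120:380],(440,195),interpolation=cv2.INTER_CUBIC)
o=np.zeros((525,800,3),np.uint8); o[:330,:400]=a[:,20:420]; o[:330,400:]=b[:,20:420]; o[330:,:440]=c
cv2.imwrite("pics/f.png",o)
E
```

```text
0.08502458407176232 [-1.46490317 -0.05028726 -0.38440806] [ 0.48617297 -0.20310661  0.21037082]
```

View pics/f.png

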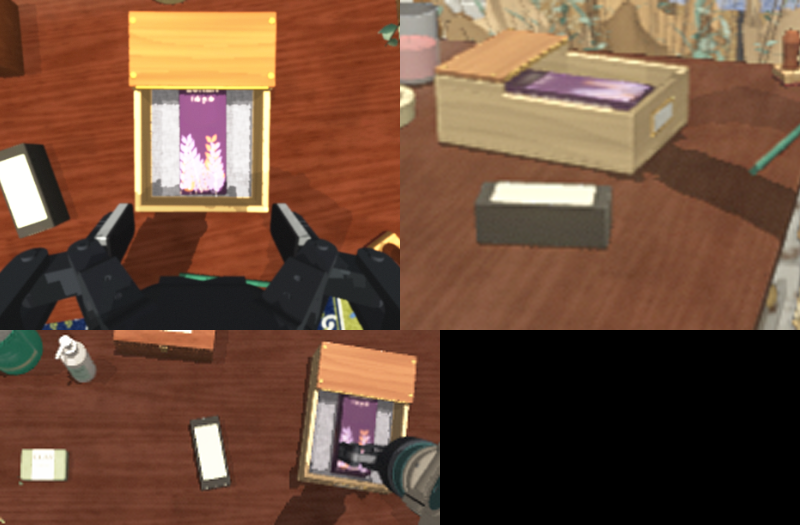

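The box lies flat and lengthwise in the case with its far end under the cover. The gripper is clear, and the match box and soap haven't moved.

```bash
python3 -c "
from plant import *
print(job_done())"
```

```text
the job is handed in; nothing more can be done
None
```

The incense box is lying flat, lengthwise and right way up inside the case with its far end under the cover; it has been let go, the match box and soap are where they were, and I handed the job in at about 11.5 s on the robot's clock.

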